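Change over the screwdriver controller under a latched stop

ROBOT

A 6-joint arm with a two-finger parallel gripper is mounted at the origin on a cart in front of the work surface, level with it; the furniture and walls round the work are solid. World frame = base frame: x ahead of the robot, y to its left, z up, the work surface at z = 0. Lengths are in m, angles in rad, forces in N, time in s.
With the tool pointing down it reaches from about 0.375 to 0.975 m from the base axis. Payload 3.8 kg.
Tool frame: the origin (TCP) lies midway between the tips of the shut fingers; the grasp point (between the pads) lies 19 mm behind it (robot.grasp_offset is the distance from the TCP to the grasp point, in m); z points along the fingers, y is the line along which they close (so a half turn about z gives the same grasp; the last joint's range is limited). The gripper opens to 85 mm and grips with 20 to 120 N. Pads are 22 mm wide; open, the fingers measure 114 mm over their backs; the gripper's body (76 mm by 85 mm) begins 54 mm behind the grasp point. The pads swing forward as they close: fully open they stand 13 mm farther back than shut.
Start: joints at [1.165, 0.264, 1.604, -0, 1.274, -0.037], TCP at [0.243, 0.63, 0.231] pointing down, gripper open.
Joint ranges: [-2.63, 2.63], [-0.94, 2.18], [0.31, 2.57], [-1.31, 4.45], [0, 2.66], [-2.55, 2.55]. Speed limits (rad/s): [2.57, 2.57, 3.14, 3.14, 3.14, 3.14].

INTERFACE

Orientations are given as a unit quaternion [w, x, y, z].
In Python, from plant import robot gives the robot as it stands.
- The arm moves only by the shell command python3 -m creep 'ROWS'. ROWS is JSON, a list that holds one entry, the list of rows, each a list of 5 numbers: the shift along the tool's x, y, z in cm, then the turn about the tool's z in rad, then the finger opening in cm, from 0 to 8.54. In form: [[[x, y, z, twist, grip], ...]]. A call has 1 to 8 rows; each row shifts and turns the commanded pose from where the row before left it, along the tool's axes as they then stand; what a row does not reach is not made up. A row lasts 1/12 s, in which the tool goes at most 41.7 mm and 7.16 degrees, less where a joint would pass 70% of its speed; a pose out of reach is approached as far as the arm can. A call with a gripper value outside its range is refused whole. The fingers move at their own pace and stop on an object; the grip force is fixed at half the most. Time passes only in rows, so rows that do not move let the fingers close. It gives the time, the measured TCP pose, the force, the opening and the grip force at its end, in the units of the state.
- robot.get_obs(): the state, without advancing time (a new reading comes with each control period).
- robot.snapshot(name): name is "scene" or "top" or "wrist"; returns the picture (480x640x3 uint8, red, green, blue); there is no depth.
- robot.camera_info(name): a dict with "vfov" (degrees; the focal length in pixels is half the picture's height over the tangent of half this angle, whatever the lens; pixels are square), "cx", "cy" (the principal point, pixels), "rvec" (rotation vector, rad) and "tvec" (3), from world to camera coordinates, as OpenCV has them. Camera axes: x right, y down, z forward; pixel columns grow to the right and rows downward; lengths in m; the calibration is good to about 2 mm. A picture is of the moment at which its call begins: read the wrist's pose just before it. camera_info takes no time and is no camera call; for the wrist camera it gives the pose at the moment of the call.
- robot.job_done(): hands the job in; it is judged then, once.
Trained networks look in the newest picture that a camera, given by its name, has taken for a name from the list of things; names that differ only in an ending like _2 or _b are one class to them, and where a whole thing is asked for, a point or a joint stands for the part that bears it (a point fixed in the world has none). Each returns a list of dicts, best first, with "p" (0 to 1); they miss things now and then, are a little off and sometimes report something else, mostly with a low value. They report only what shows in the picture. A call takes as long as a camera call.
- robot.search_frame(camera, query): "centre" ([x, y, z] in m, in world coordinates, good to about 4 mm: the middle of the surface that is visible of it).
The state is a dict: "time": time; "q": joint angles; "joint_velocities": joint speeds; "tau": joint torques, N m; "tcp_pos": TCP position; "tcp_rot": TCP orientation; "force": force on the tool from outside, world axes, zero at the start; "wrist_torque": the same for the moment, N m; "width": finger opening in m; "grasp_force": force on a finger pad.
Only numpy, scipy, OpenCV 4.12 (cv2) and the standard library are available. Lean on these libraries where they do the work, as an engineer would, in place of code of your own. Each camera call takes 0.05 s, during which the arm holds its last target. There are 200 camera calls.

TASK

Change the grey screwdriver controller over to the programme with the yellow dot. First press the red mushroom stop down until it latches; with it latched, push the black selector in and turn it, held in, from its off mark clockwise to the yellow dot, and let it spring back out into its notch; then twist the stop clockwise, lifting with it as it rises, so that it pops up again and stays up. Do not shift the toy body, the loose wheel or the bit holder beside the controller.

Things in the scene. Friction and masses are not known exactly. Their poses are not given: they have to be found in the camera images.
- console: Grey controller box fixed to the table, 118 (x) x 245 (y) x 55 mm (z), flat top 55 mm above the table. Origin: centre of its underside; x points to its rear (away from the robot at yaw 0), y to its left, z up. The selector's axis is at (-8, -62) mm and the stop's axis at (0, 66) mm in this frame.
- selector (a joint): Turn of the black selector in rad, growing clockwise seen from above: 0 at the off mark, notches at 0, 0.85, 1.70 and 2.55. Each notch locks it to within about 0.06 rad unless it is pushed in (fingers slip on it rather than turn it); a spring detent (up to about 0.1 N m) pulls it to the nearest notch. Let out between notches it stays in until it reaches one.
- selector_push (a joint): How far the selector is pushed straight down into the box, in m: 0 out (locked), free to turn from 0.006 on, 0.007 fully in. Its spring needs 3 to 7.5 N.
- selector_grip (a point): Point on the selector's axis inside its round, finely fluted black grip, 10 mm below the grip's top and 36 mm above the box's top when out. The grip is 30 mm in diameter and 30 mm high, on a round skirt of 54 mm diameter whose upper face is 20 mm below this point. This point's x axis points the way the pointer (a white stripe on top and across the skirt) does, z up.
- selector_aim (a point): Point the selector points at: 41 mm from its axis along the pointer, about 16 mm above the box's top; it turns with the selector.
- dot_yellow: Yellow disc, 10 mm diameter, on the box's top, 41 mm from the selector's axis, at one of the three notches other than off (which one varies). Origin: centre of its underside.
- dot_blue: Blue disc like the yellow one, at another notch.
- dot_white: White disc like the yellow one, at another notch.
- stop (a joint): How far the red stop is down, in m: 0 up, latched at its lower end, 0.007. Pressing it takes about 8 N at first, less further down; past its middle it snaps down.
- stop_twist (a joint): Twist of the red head, rad, growing clockwise seen from above; a weak spring returns it to 0, end at 0.8. With the stop latched, a twist of 0.4 to 0.6 drives the head up on a cam, past its middle, and it pops up; it must be free to rise (7 mm) during the twist: a firm grip that stays at one height holds it down, so lift along with it.
- stop_top (a point): Centre of the top of the red head, 38 mm above the box's top when up, 31 mm when latched. The head is 40 mm in diameter and 20 mm high with a slightly domed top; a black collar of 32 mm diameter stands 7 mm above the box's top below it.
- body_b: Lime and orange toy car body, 63 x 113 x 48 mm, loose behind the box. Leave it. Origin: centre of its underside.
- wheel_2: Loose lime toy wheel lying flat, 50 mm diameter, 21 mm high, right of the box. Leave it. Origin: centre of its underside.
- bit_holder: Black bit holder, 28 x 68 x 42 mm, loose, left of the box. Leave it. Origin: centre of its underside.

How it is judged:
By the outcome, as a careful person would: the job done as asked, in the order asked, and still so for the second after the job is handed in, with the robot touching nothing.
It also fails if it takes over 72 s, if anything falls off the work surface, if the arm or the gripper's body presses on something with over 40 N, if the wrist force passes 120 N, or if a joint passes its speed limit or range.

## Working session

There is one attempt and no reset: what is moved stays moved. The work goes in short steps, Python scripts to look and compute and a shell command to move; the robot and the scene stay as the last step left them, time stands still between calls to the robot, and variables do not carry over. Pictures are saved under pics/ and viewed, at most 10 in all, crops included, and the job is handed in when it is done.

```bash
mkdir -p pics; ls; python3 - <<'E'
from plant import robot
import cv2,numpy as np
o=robot.get_obs();print(o)
for c in("top","scene"):
    im=robot.snapshot(c);cv2.imwrite(f"pics/{c}0.png",im[:,:,::-1])
    print(c,{k:np.round(v,3) for k,v in robot.camera_info(c).items()})
    for n in("console","selector_grip","stop_top","dot_yellow","dot_blue","dot_white","selector_aim","body_b","wheel_2","bit_holder"):
        print(n,[(np.round(d["centre"],4),round(d["p"],2)) for d in robot.search_frame(c,n)[:2]])
E
```

```text
pics
{'time': 0.0, 'q': array([ 1.16507733e+00,  2.64753815e-01,  1.60540402e+00, -6.80410014e-06,
        1.27372060e+00, -3.69173599e-02]), 'joint_velocities': array([ 0.00084979, -0.00090576,  0.00081307,  0.00125923,  0.00049815,
       -0.00104362]), 'tau': array([-1.27811461e-03, -5.15122426e+01, -3.67302775e+01, -3.78330569e-04,
        1.29015947e-02, -5.15976115e-07]), 'tcp_pos': array([0.2430532 , 0.62891437, 0.22994539]), 'tcp_rot': array([-2.47709525e-04,  1.83356442e-01,  9.83045833e-01, -1.11572593e-03]), 'force': array([-1.11073303, -0.22095619,  0.61861831]), 'wrist_torque': array([ 0.00520339, -0.01588831, -0.03857069]), 'grasp_force': 0.0, 'width': 0.08536672286648722}
top {'vfov': np.float64(52.117), 'cx': np.float64(323.526), 'cy': np.float64(239.699), 'rvec': array([ 2.191, -2.169,  0.053]), 'tvec': array([0.223, 0.544, 0.896])}
console [(array([0.4798, 0.2067, 0.0591]), 0.96)]
selector_grip [(array([0.4777, 0.1429, 0.0754]), 0.9)]
stop_top []
dot_yellow [(array([0.4779, 0.1406, 0.0726]), 0.39)]
dot_blue []
dot_white [(array([0.4584, 0.2683, 0.0897]), 0.37)]
sele
[... 277 characters left out ...]
7), 'cx': np.float64(320.021), 'cy': np.float64(233.883), 'rvec': array([ 2.132, -1.006,  0.45 ]), 'tvec': array([-0.178,  0.424,  0.486])}
console [(array([0.4492, 0.1837, 0.0526]), 0.7), (array([0.455 , 0.2621, 0.0886]), 0.27)]
selector_grip [(array([0.4692, 0.1316, 0.077 ]), 0.75)]
stop_top [(array([0.4523, 0.2603, 0.0903]), 0.56)]
dot_yellow []
dot_blue [(array([0.4684, 0.1374, 0.073 ]), 0.38)]
dot_white [(array([0.4519, 0.2603, 0.0892]), 0.18)]
selector_aim [(array([0.4711, 0.1375, 0.0761]), 0.9), (array([0.4177, 0.3641, 0.0225]), 0.21)]
body_b [(array([0.5979, 0.138 , 0.0316]), 0.85)]
wheel_2 [(array([0.4896, 0.0342, 0.0181]), 0.67)]
bit_holder [(array([0.4186, 0.3636, 0.0211]), 0.58)]
```

View pics/top0.png

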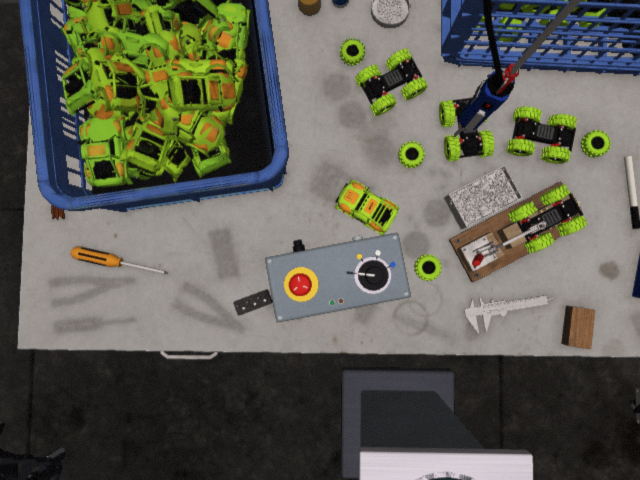

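View pics/scene0.png

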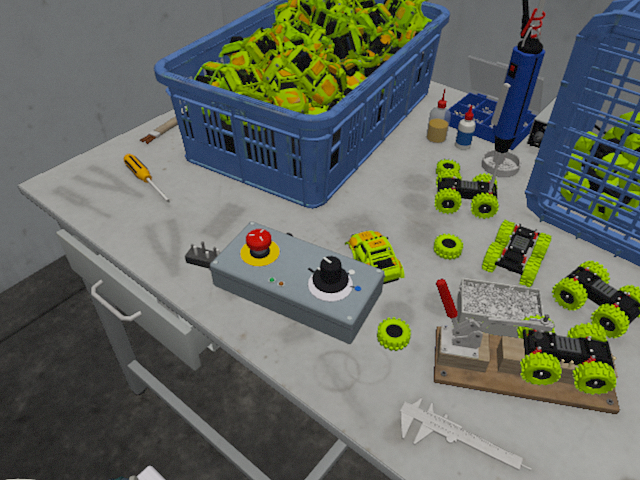

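The top view shows the box with the red stop at (299,285) and the black selector at (373,274), its pointer to the left. The yellow dot is near (360,257), the blue near (392,265). The scene view agrees. Next I measure by colour and zoom in.

```bash
cat > h.py <<'E'
from plant import robot
import cv2,numpy as np
def cal(c):
    i=robot.camera_info(c);f=240/np.tan(np.radians(i["vfov"])/2)
    K=np.array([[f,0,i["cx"]],[0,f,i["cy"]],[0,0,1]]);R=cv2.Rodrigues(np.array(i["rvec"],float))[0]
    return K,R,np.array(i["tvec"],float)
def ray(cam,uv,z):
    K,R,t=cam;d=R.T@np.linalg.inv(K)@[uv[0],uv[1],1];o=-R.T@t
    return o+d*(z-o[2])/d[2]
def proj(cam,p):
    K,R,t=cam;x=K@(R@np.asarray(p,float)+t);return x[:2]/x[2]
def blobs(im,roi,lo,hi,mn=4):
    x0,y0,x1,y1=roi;h=cv2.cvtColor(im[y0:y1,x0:x1],cv2.COLOR_RGB2HSV)
    n,_,s,c=cv2.connectedComponentsWithStats(cv2.inRange(h,np.array(lo),np.array(hi)))
    return sorted([(int(s[i,4]),c[i]+[x0,y0]) for i in range(1,n) if s[i,4]>=mn],key=lambda b:-b[0])
E
python3 - <<'E'
from h import *
im=cv2.imread("pics/top0.png")[:,:,::-1].copy();c=cal("top")
roi=(262,228,415,325)
for n,lo,hi,z in(("red",(0,150,90),(8,255,255),.09),("red2",(172,150,90),(180,255,255),.09),("yel",(18,120,120),(32,255,255),.056),("blue",(105,130,90),(125,255,255),.056),("white",(0,0,200),(180,40,255),.056)):
    for a,u in blobs(im,roi,lo,hi)[:4]: print(n,a,u.round(1),ray(c,u,z).round(4))
g=im[225:328,260:415];cv2.imwrite("pics/z.png",cv2.resize(g,None,fx=5,fy=5,interpolation=2)[:,:,::-1])
E
```

```text
red 355 [299.7 284.4] [0.4597 0.2677 0.09  ]
yel 521 [301.4 283.8] [0.4599 0.2669 0.056 ]
yel 22 [358.9 256.1] [0.5103 0.1649 0.056 ]
yel 6 [377.2 230.2] [0.557  0.1325 0.056 ]
blue 23 [392.4 264. ] [0.4967 0.1052 0.056 ]
white 111 [371.5 283.4] [0.462  0.1422 0.056 ]
white 33 [358.2 266.6] [0.4916 0.1661 0.056 ]
white 25 [369.1 259. ] [0.5054 0.1467 0.056 ]
white 19 [382.8 262.1] [0.5001 0.1222 0.056 ]
```

View pics/z.png

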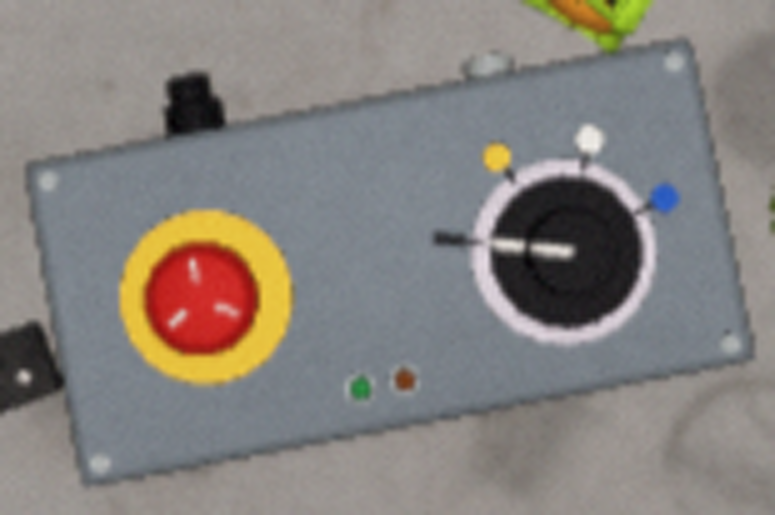

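The pointer is at off (left), and clockwise from there come yellow, white, blue, so yellow is the first notch, at 0.85 rad. Next I fit the box pose.

```bash
cat >> h.py <<'E'
def rel(x,y,z):
    "shift from measured TCP to world target, tool axes, cm"
    from scipy.spatial.transform import Rotation as Ro
    o=robot.get_obs();w=o["tcp_rot"];R=Ro.from_quat([w[1],w[2],w[3],w[0]])
    return (R.inv().apply(np.array([x,y,z])-o["tcp_pos"])*100).round(2),R.as_matrix().round(3)
E
python3 - <<'E'
from h import *
from scipy.optimize import least_squares
c=cal("top")
P=lambda a,b:np.array([260+a/5-.4,225+b/5-.4])
sc=[P(48,180),P(675,62),P(100,463),P(730,344)]
W=[ray(c,s,.056)[:2] for s in sc];m=np.mean(W,0);v=(W[0]-W[1])+(W[2]-W[3]);yaw=np.arctan2(-v[0],v[1])
R=np.array([[np.cos(yaw),-np.sin(yaw)],[np.sin(yaw),np.cos(yaw)]])
S=m+R@[-.008,-.062];T=m+R@[0,.066]
print("box",m,yaw,"sel",S,"stop",T,"screws",np.round(W,4).tolist())
D=[ray(c,u,.057)[:2] for u in((358.9,256.1),P(590,138),(392.4,264.))]
for d in D: e=R.T@(d-S);print("dot r",np.hypot(*e),"cw angle from left",np.arctan2(e[0],e[1]))
tip=ray(c,P(495,243),.072)[:2];e=R.T@(tip-S);print("tip",np.hypot(*e),np.arctan2(e[0],e[1]))
print("fit",least_squares(lambda p:[np.hypot(*(d-p))-.041 for d in D],S).x)
print("grip",ray(c,P(568,250),.101),"red",ray(c,(299.7,284.4),.09))
print(rel(*T,.16))
E
```

```text
box [0.47274421 0.2033103 ] 0.19681438647386662 sel [0.47702252 0.14094288] stop [0.45983816 0.26803614] screws [[0.5006, 0.3252], [0.5451, 0.1014], [0.4004, 0.3049], [0.445, 0.0818]]
dot r 0.04099433445186881 cw angle from left 1.1414020025196259
dot r 0.04154827399768795 cw angle from left 1.9916414180054403
dot r 0.040713498400859735 cw angle from left 2.8312539059941746
tip 0.02534829047890561 0.3084814497320886
fit [0.47724829 0.1410822 ]
grip [0.4778164  0.14307589 0.101     ] red [0.45965262 0.26776392 0.09      ]
(array([-33.23, -25.92,   7.13]), array([[-0.933,  0.361, -0.   ],
       [ 0.361,  0.933,  0.   ],
       [ 0.   ,  0.   , -1.   ]]))
```

```bash
python3 -m creep '[[[-2.8,-2.2,0.3,0,0],[-2.8,-2.2,0.3,0,0],[-2.8,-2.2,0.3,0,0],[-2.8,-2.2,0.3,0,0],[-2.8,-2.2,0.3,0,0],[-2.8,-2.2,0.3,0,0],[-2.8,-2.2,0.3,0,0],[-2.8,-2.2,0.3,0,0]]]'; python3 -m creep '[[[-2.8,-2.2,0.5,0,0],[-2.8,-2.2,0.5,0,0],[-2.8,-2.2,0.5,0,0],[-2.0,-1.5,1,0,0],[0,0,0,0,0],[0,0,0,0,0],[0,0,0,0,0]]]'; python3 -c "
from h import *
print(rel(.4598,.2680,.10))"
```

```text
time: 1.77
tcp_pos: [0.3894, 0.3832, 0.2074]
tcp_rot: [0.0, 0.183, 0.983, 0.0]
force: [-0.2, -0.7, -0.4]
width: -0.0003
grasp_force: 0.0
time: 2.35
tcp_pos: [0.4566, 0.272, 0.1825]
tcp_rot: [-0.0, 0.184, 0.983, 0.0]
force: [-0.6, 1.2, 0.0]
width: -0.0003
grasp_force: 0.0
(array([-0.45, -0.26,  8.25]), array([[-0.933,  0.361, -0.   ],
       [ 0.361,  0.933,  0.001],
       [ 0.   ,  0.001, -1.   ]]))
```

```bash
python3 -m creep '[[[-0.45,-0.25,2.5,0,0],[0,0,2.5,0,0],[0,0,2,0,0],[0,0,0.8,0,0],[0,0,0,0,0],[0,0,0,0,0]]]'; python3 -c "
from h import *
print(rel(.4598,.2680,.086)[0])"
```

```text
time: 2.85
tcp_pos: [0.4598, 0.2687, 0.1047]
tcp_rot: [0.0, 0.183, 0.983, 0.0]
force: [-0.1, 0.2, 0.3]
width: -0.0002
grasp_force: 0.0
[-0.03 -0.06  1.87]
```

```bash
python3 -m creep '[[[0,0,0.3,0,0],[0,0,0.3,0,0],[0,0,0.1,0,0],[0,0,0.1,0,0],[0,0,0.1,0,0],[0,0,0,0,0]]]'
```

```text
time: 3.35
tcp_pos: [0.46, 0.2676, 0.0953]
tcp_rot: [0.0, 0.183, 0.983, 0.0]
force: [1.4, 0.0, -0.6]
width: 0.0005
grasp_force: 0.0
```

```bash
python3 -m creep '[[[0,0,0.15,0,0],[0,0,0.15,0,0],[0,0,0.15,0,0],[0,0,0.1,0,0],[0,0,0,0,0],[0,0,0,0,0]]]'
```

```text
time: 3.85
tcp_pos: [0.4603, 0.2679, 0.0907]
tcp_rot: [0.0, 0.183, 0.983, 0.0]
force: [-0.7, -1.8, 6.5]
width: 0.0002
grasp_force: 3.1
```

```bash
python3 -m creep '[[[0,0,0.15,0,0],[0,0,0.15,0,0],[0,0,0.1,0,0],[0,0,0,0,0],[0,0,0,0,0]]]'
```

```text
time: 4.27
tcp_pos: [0.46, 0.2677, 0.0858]
tcp_rot: [0.0, 0.183, 0.983, -0.0]
force: [0.2, 0.5, 2.3]
width: 0.0002
grasp_force: 1.2
```

```bash
python3 -m creep '[[[0,0,0.1,0,0],[0,0,0.1,0,0],[0,0,0,0,0]]]'; python3 -c "
from h import *
print(robot.get_obs()['force'])"
```

```text
time: 4.52
tcp_pos: [0.4603, 0.2679, 0.0854]
tcp_rot: [0.0, 0.183, 0.983, 0.0]
force: [-3.0, -1.8, 12.1]
width: -0.0001
grasp_force: 6.1
[-3.03251586 -1.80047686 12.05636489]
```

```bash
python3 -m creep '[[[0,0,-2,0,0],[0,0,-3,0,6],[-1.5,-2.8,-1,0,6],[-1.6,-2.8,0,0,6],[-1.6,-2.8,0,0,6],[-1.5,-2.8,0,0,6],[0,0,0,0,6],[0,0,0,0,6]]]'; python3 - <<'E'
from h import *
print(rel(.4771,.1412,.076)[0])
a=robot.snapshot("scene");cv2.imwrite("pics/s1.png",cv2.resize(a[200:350,190:400],None,fx=3.5,fy=3.5)[:,:,::-1])
print([(np.round(d["centre"],4),round(d["p"],2)) for d in robot.search_frame("scene","stop_top")[:2]])
E
```

```text
time: 5.18
tcp_pos: [0.4772, 0.1395, 0.1433]
tcp_rot: [-0.0, 0.185, 0.983, -0.0]
force: [0.3, -0.4, 0.3]
width: 0.0597
grasp_force: 0.0
[0.06 0.16 6.73]
[(array([0.4726, 0.1357, 0.078 ]), 0.67), (array([0.4513, 0.2618, 0.0825]), 0.65)]
```

View pics/s1.png

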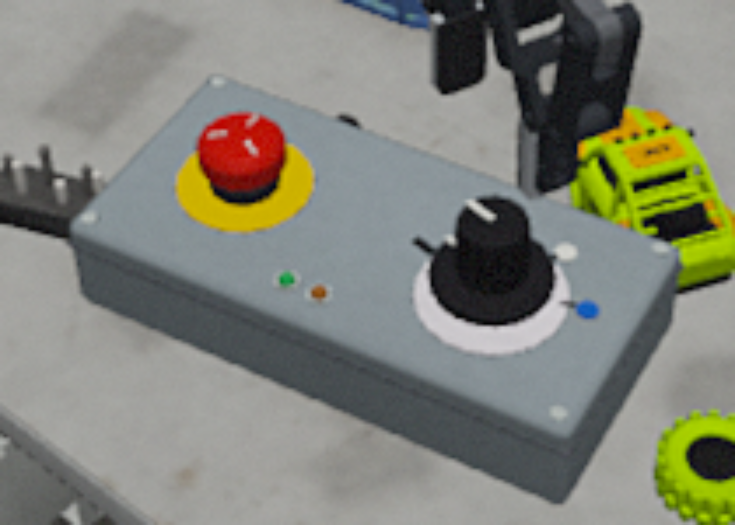

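The stop's head sits lower over its collar (near (243,155) in the crop) and the network gives it 8 mm lower, so it is latched. The selector is still at off. I descend on it.

```bash
python3 -m creep '[[[0,0.1,2.5,0,6],[0,0,2,0,6],[0,0,1.5,0,6],[0,0,0.5,0,6],[0,0,0,0,6],[0,0,0,0,6]]]'; python3 -c "
from h import *
print(rel(.4771,.1412,.076)[0])"
```

```text
time: 5.78
tcp_pos: [0.4777, 0.1426, 0.0789]
tcp_rot: [-0.0, 0.183, 0.983, 0.0]
force: [-0.5, 0.1, 0.2]
width: 0.0604
grasp_force: 0.0
[ 0.01 -0.16  0.29]
```

```bash
python3 -m creep '[[[0,-0.1,0.1,0,4],[0,0,0,0,2.6],[0,0,0,0,2.0],[0,0,0,0,2.0],[0,0,0,0,2.0],[0,0,0,0,2.0]]]'
```

```text
time: 6.28
tcp_pos: [0.4781, 0.1408, 0.0785]
tcp_rot: [0.001, 0.183, 0.983, 0.0]
force: [0.2, -0.2, 2.8]
width: 0.0278
grasp_force: 58.9
```

```bash
python3 -m creep '[[[0,0,0.2,0,2.0],[0,0,0.2,0,2.0],[0,0,0.2,0,2.0],[0,0,0.1,0,2.0],[0,0,0,0,2.0],[0,0,0,0,2.0]]]'
```

```text
time: 6.78
tcp_pos: [0.4782, 0.1409, 0.0722]
tcp_rot: [0.001, 0.183, 0.983, 0.0]
force: [-3.3, -2.8, 12.4]
width: 0.0282
grasp_force: 60.5
```

```bash
python3 -m creep '[[[0,0,0.1,0,2.0],[0,0,0,0.1,2.0],[0,0,0,0.1,2.0],[0,0,0,0.1,2.0],[0,0,0,0,2.0]]]'; python3 -c "
from h import *
o=robot.get_obs();print(o['wrist_torque'],o['q'][5])"
```

```text
time: 7.2
tcp_pos: [0.4781, 0.1405, 0.0721]
tcp_rot: [0.0, 0.33, 0.944, -0.0]
force: [-5.8, -5.1, 19.9]
width: 0.0282
grasp_force: 60.9
[-0.79865608  1.00403307  0.02674199] -0.6608723565651149
```

```bash
python3 -m creep '[[[0,0,0,0.1,2.0],[0,0,0,0.1,2.0],[0,0,0,0.1,2.0],[0,0,0,0.1,2.0],[0,0,0,0.1,2.0],[0,0,0,0.05,2.0],[0,0,0,0,2.0],[0,0,0,0,2.0]]]'; python3 - <<'E'
from h import *
o=robot.get_obs();print(o['wrist_torque'],o['q'][5])
a=robot.snapshot("top");cv2.imwrite("pics/t2.png",cv2.resize(a[225:328,260:415],None,fx=5,fy=5,interpolation=2)[:,:,::-1])
a=robot.snapshot("scene");cv2.imwrite("pics/s2.png",cv2.resize(a[200:350,190:400],None,fx=3.5,fy=3.5)[:,:,::-1])
E
```

```text
time: 7.87
tcp_pos: [0.4774, 0.14, 0.0721]
tcp_rot: [0.0, 0.572, 0.82, -0.001]
force: [-7.8, -6.9, 23.4]
width: 0.0278
grasp_force: 61.2
[-1.12760733  1.33450157  0.05109138] -0.11490963143553955
```

View pics/s2.png

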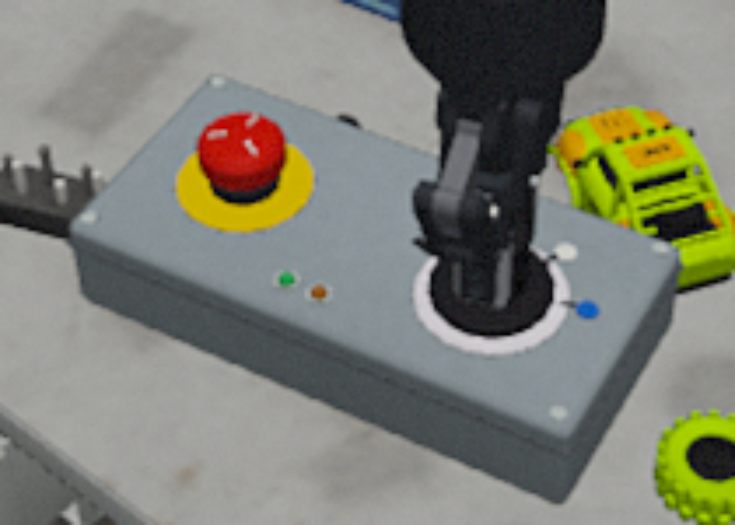

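The off-side stripe is gone from the skirt and the stop is still latched, so the turn seems to have taken. I let the selector out and release it.

```bash
python3 -m creep '[[[0,0,-0.2,0,2.0],[0,0,-0.2,0,2.0],[0,0,-0.2,0,2.0],[0,0,-0.2,0,2.0],[0,0,0,0,4],[0,0,0,0,6],[0,0,0,0,6],[0,0,0,0,6]]]';python3 -m creep '[[[0,0,-3,0,6],[0,0,-3,0,6],[0,0,-3,0,6],[0,0,0,0,6],[0,0,0,0,6]]]'; python3 - <<'E'
from h import *
a=robot.snapshot("scene");cv2.imwrite("pics/s3.png",cv2.resize(a[200:350,190:400],None,fx=3.5,fy=3.5)[:,:,::-1])
print(rel(.4598,.2680,.14))
E
```

```text
time: 8.63
tcp_pos: [0.4769, 0.1411, 0.0772]
tcp_rot: [-0.0, 0.572, 0.82, -0.0]
force: [0.0, 0.4, -0.4]
width: 0.0599
grasp_force: 0.0
time: 9.05
tcp_pos: [0.4792, 0.1416, 0.17]
tcp_rot: [0.002, 0.572, 0.82, 0.002]
force: [-0.5, 0.4, -1.5]
width: 0.0601
grasp_force: 0.0
(array([12.52,  2.7 ,  2.82]), array([[-0.345,  0.939,  0.001],
       [ 0.939,  0.345,  0.001],
       [ 0.   ,  0.001, -1.   ]]))
```

View pics/s3.png

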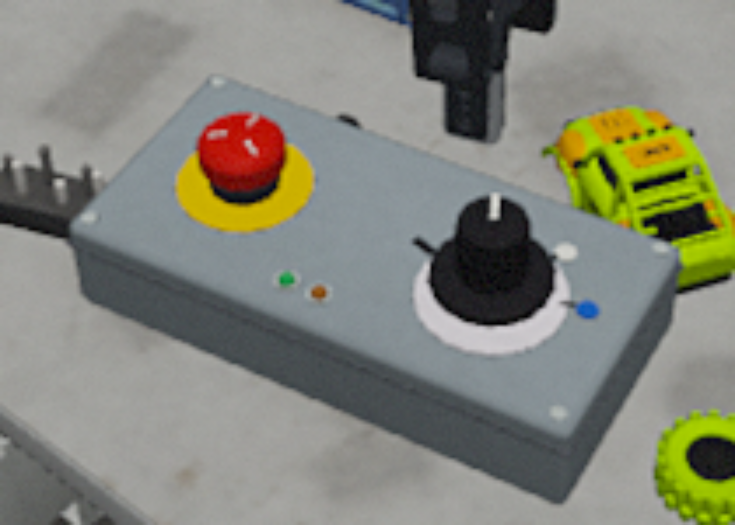

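The white stripe on the grip now points away, towards the hidden yellow dot, and the selector is out again. Now the stop.

```bash
python3 -m creep '[[[3.2,0.7,0,0,6],[3.2,0.7,0,0,6],[3.2,0.7,0,0,6],[2.9,0.6,1,0,6],[0,0,1.5,0,6],[0,0,0,0,6],[0,0,0,0,6]]]'; python3 - <<'E'
from h import *
print(rel(.4600,.2678,.061)[0])
a=robot.snapshot("top");cv2.imwrite("pics/t3.png",cv2.resize(a[225:328,260:415],None,fx=5,fy=5,interpolation=2)[:,:,::-1])
E
```

```text
time: 9.68
tcp_pos: [0.4573, 0.2666, 0.1399]
tcp_rot: [-0.001, 0.572, 0.82, -0.003]
force: [-0.2, -0.2, -0.4]
width: 0.0602
grasp_force: 0.0
[0.03 0.34 7.88]
```

View pics/t3.png

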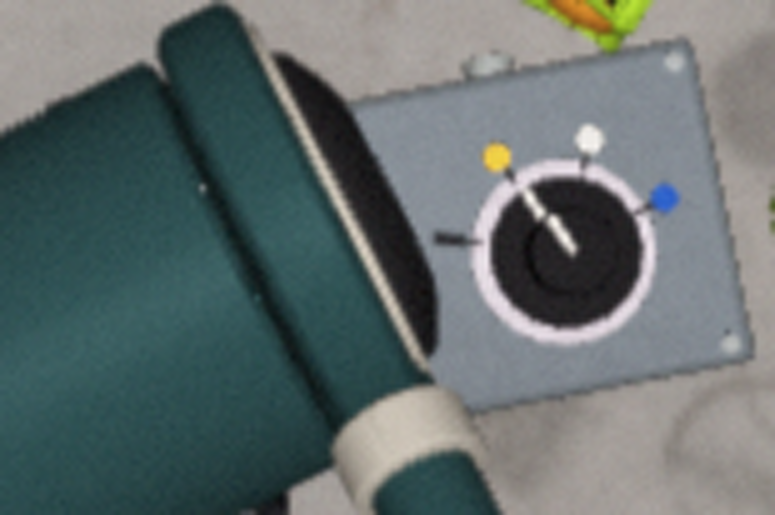

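The pointer is on the yellow dot at (497,157). I descend on the stop and grip it.

```bash
python3 -m creep '[[[0,0.2,2.5,0,6.4],[0,0,2.5,0,6.4],[0,0,1.8,0,6.4],[0,0,0.7,0,6.4],[0,0,0,0,6.4],[0,0,0,0,6.4],[0,0,0,0,6.4]]]'; python3 -c "
from h import *
print(rel(.4600,.2678,.061)[0])"
```

```text
time: 10.32
tcp_pos: [0.4629, 0.2684, 0.0694]
tcp_rot: [0.001, 0.573, 0.82, 0.001]
force: [0.5, -0.1, -0.5]
width: 0.0638
grasp_force: 0.0
[ 0.04 -0.3   0.84]
```

```bash
python3 -m creep '[[[0,-0.2,0.4,0,6.4],[0,0,0,0,6.4],[0,0,0,0,6.4]]]'
```

```text
time: 10.57
tcp_pos: [0.4598, 0.2676, 0.0643]
tcp_rot: [0.0, 0.572, 0.82, 0.0]
force: [0.7, -0.4, 0.5]
width: 0.0638
grasp_force: 0.0
```

```bash
python3 -m creep '[[[0,0,0.2,0,5],[0,0,0,0,3.5],[0,0,0,0,3.0],[0,0,0,0,3.0],[0,0,0,0,3.0]]]'
```

```text
time: 10.98
tcp_pos: [0.4595, 0.2675, 0.0621]
tcp_rot: [-0.0, 0.572, 0.82, -0.0]
force: [-2.3, -0.7, 5.1]
width: 0.0372
grasp_force: 60.0
```

```bash
python3 -m creep '[[[0,0,0,0.1,3],[0,0,-0.05,0.1,3],[0,0,-0.1,0.1,3],[0,0,-0.15,0.1,3],[0,0,-0.2,0.1,3],[0,0,-0.2,0.08,3],[0,0,-0.1,0,3],[0,0,0,0,3]]]'; python3 -c "
from h import *
o=robot.get_obs();print(o['wrist_torque'],o['q'][5])"
```

```text
time: 11.65
tcp_pos: [0.459, 0.2674, 0.0692]
tcp_rot: [-0.0, 0.782, 0.623, -0.001]
force: [-1.3, 0.7, -0.5]
width: 0.037
grasp_force: 61.4
[0.08200413 0.33789805 0.10810883] 0.7058767585604133
```

```bash
python3 -m creep '[[[0,0,-0.05,0,3],[0,0,0,0,5],[0,0,0,0,6.4],[0,0,0,0,6.4],[0,0,0,0,6.4],[0,0,-2,0,6.4],[0,0,-3,0,6.4],[0,0,-3,0,6.4]]]'; python3 -m creep '[[[-2,0,-3,0,6.4],[-3,0,-2,0,6.4],[-3,0,0,0,6.4],[-3,0,0,0,6.4],[0,0,0,0,6.4],[0,0,0,0,6.4]]]'; python3 - <<'E'
from h import *
print(rel(0,0,0)[1])
a=robot.snapshot("scene");cv2.imwrite("pics/s4.png",cv2.resize(a[200:370,170:420],None,fx=3.2,fy=3.2)[:,:,::-1])
for n in("stop_top","body_b","wheel_2","bit_holder"):print(n,[(np.round(d["centre"],4),round(d["p"],2)) for d in robot.search_frame("scene",n)[:2]])
E
```

```text
time: 12.32
tcp_pos: [0.4589, 0.267, 0.1503]
tcp_rot: [-0.0, 0.783, 0.622, -0.001]
force: [1.1, 0.3, 0.5]
width: 0.064
grasp_force: 0.0
time: 12.82
tcp_pos: [0.4349, 0.1594, 0.2009]
tcp_rot: [0.0, 0.784, 0.621, 0.001]
force: [1.0, 0.3, -0.7]
width: 0.064
grasp_force: 0.0
[[ 0.228  0.974  0.002]
 [ 0.974 -0.228  0.001]
 [ 0.001  0.001 -1.   ]]
stop_top [(array([0.4508, 0.2606, 0.0902]), 0.77)]
body_b [(array([0.5989, 0.142 , 0.0327]), 0.86)]
wheel_2 [(array([0.4856, 0.031 , 0.0227]), 0.72), (array([0.5952, 0.1414, 0.0307]), 0.27)]
bit_holder [(array([0.4136, 0.368 , 0.023 ]), 0.61)]
```

View pics/s4.png

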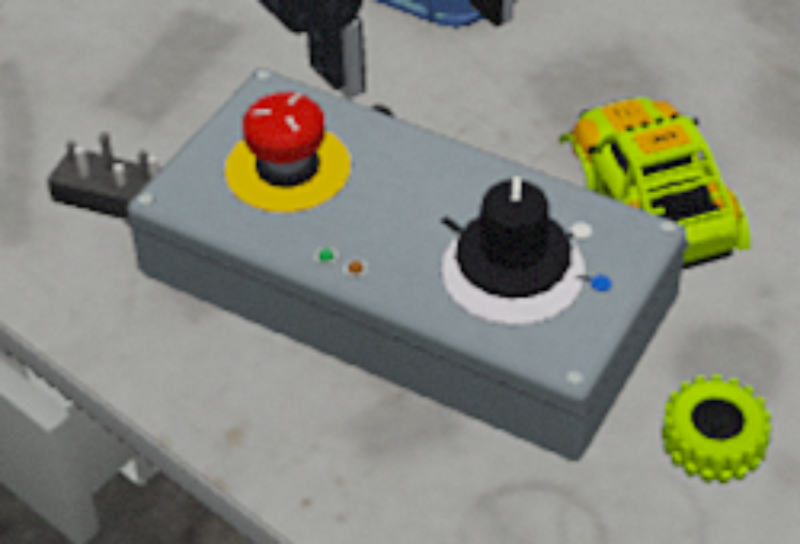

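The stop is up, with its collar stem showing at (287,165). The selector points to yellow, the neighbours have not moved and the gripper is clear. I hand the job in.

```bash
python3 -c "
from plant import robot
print(robot.job_done())"
```

```text
the job is handed in; nothing more can be done
None
```

I latched the stop, turned the selector held in to the yellow dot and let it spring out, then popped the stop up again. The last picture shows the stop up and the toy body, wheel and bit holder in place. The job is handed in (about 13 s on the robot's clock), with no verdict returned.

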